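# Set up the yard lantern: lamp head one notch up, selector to three dots

### The arm

A 6-joint arm with a two-finger parallel gripper is mounted at the origin on the work surface. World frame = base frame: x ahead of the robot, y to its left, z up, the work surface at z = 0. Lengths are in mm, angles in degrees, forces in N, time in s.
With the tool pointing down it reaches from about 350 to 850 mm from the base axis. Payload 8.1 kg.
Tool frame: the origin (TCP) lies between the finger pads; the fingertips stand 22 mm ahead of it and the grasp point (between the pads) lies 3 mm ahead of it; z points along the fingers, y is the direction in which the jaws open and shut (so a half turn about z gives the same grasp; the last joint's range is limited). The gripper opens to 85 mm and grips with 20 to 120 N. Pads are 22 mm wide; open, the fingers measure 114 mm over their backs; the gripper's body (76 mm by 85 mm) begins 54 mm behind the grasp point. The pads swing forward as they close: fully open they stand 13 mm farther back than shut.
Start: joints at [70.909, 7.471, 85.268, -0, 87.261, -4.893], TCP at [147.141, 581.683, 228.892] pointing down, gripper open.
Joint ranges: [-169.43, 169.43], [-51.17, 129.36], [1.28, 143.12], [-76.62, 256.62], [0, 156.53], [-152.29, 152.29]. Speed limits (degrees/s): [136.94, 136.94, 159.86, 180, 180, 180].

### API

Orientations are given as [roll, pitch, yaw] about the fixed x, y, z axes, in that order (R = Rz(yaw) Ry(pitch) Rx(roll)).
In Python, from bench import r gives the robot as it stands.
- The arm moves only by the tool drive_tool, never from a script. Its argument "moves" is a list of rows, each a list of 2 entries, a list of its own where there are three numbers: the shift along the world's x, y, z in mm, then the turn about the world's z in degrees. A call has exactly 8 rows; each row is the pose to reach, as a shift and turn from the pose commanded when the call began; what a row does not reach only later rows make up. A row lasts 1/12 s, in which the tool goes at most 41.7 mm and 7.16 degrees, less where a joint would pass 70% of its speed; a pose out of reach is approached as far as the arm can. A call with a gripper value outside its range is refused whole. "fingers" is the finger opening in mm, from 0 to 85.4, set as the call begins (left out, the last holds). The fingers move at their own pace and stop on an object; "squeeze" is the grip in N (left out, the last holds). Time passes only in rows, so rows that repeat a pose let the fingers close, or fill a call up. It gives the time, the measured TCP pose, the force and the opening at its end, in the units of the state.
- r.sense(): the state, without advancing time (a new reading comes with each control period).
- r.snapshot(name): name is "scene" or "top" or "wrist"; returns a dict with "pixels" (420x560x3 uint8, red, green, blue), "camera_matrix" (3x3 intrinsics, pixels), "k1" (the pictures are not rectified: a ray, as slopes to the right and down, at radius r is drawn at 1 + k1 r^2 times it, then the intrinsics apply), "xyz" and "orientation" of the camera in the world. Camera axes: x right, y down, z forward; pixel columns grow to the right and rows downward; lengths in mm; the calibration is good to about 2 mm. A picture is of the moment at which its call begins. There is no depth.
- r.hand_in(): hands the job in, once; it reports no verdict.
The state is a dict: "time": time; "joint_pos": joint angles; "qd": joint speeds; "joint_efforts": joint torques, N m; "tool_pos": TCP position; "tcp_rot": TCP orientation; "ft_force": force on the tool from outside, world axes, zero at the start; "wrist_torque": the same for the moment, N m; "finger_gap": finger opening in mm.
Only numpy, scipy, OpenCV 4.12 (cv2) and the standard library are available. Lean on these libraries where they do the work, as an engineer would, in place of code of your own. Each camera call takes 0.05 s, during which the arm holds its last target.

### The job

Get the battery lantern ready for the evening: raise its lamp head by exactly one notch, so that the catch holds it there by itself, and turn the selector knob on the sloping panel until it clicks in with its pointed nose at the mark of three raised dots. Do both in whichever order you like, let go, and leave the other things on the board standing where they are.

Things in the scene. Friction and masses are not known exactly. Their poses are not given: they have to be found in the camera images.
- lantern: Grey battery lantern, fixed on the board, upright, yaw varies; housing 220 mm deep, 150 wide, 101 high. Origin on the board; x from the front edge (x -95 mm, nearest the robot) to the back (+125), y left, z up. Its front panel slopes at 27 degrees: outward normal (-0.454, 0, 0.891), upslope (0.891, 0, 0.454) in lantern axes. The lamp rod rises from a collar at (65, 0), collar top 126 high.
- selector_foot (a point): Point where the selector's axis meets the sloping panel, at (-55, 0, 65) mm in the lantern's axes.
- selector (a joint): Turn of the knob about the panel's outward normal, rad; 0 with the nose straight upslope, positive anticlockwise seen facing the panel (nose towards lantern +y). Seven clicks 25 degrees (0.436 rad) apart from -75 to +75, stops at +-80; starts at -25, 0 or +25. About 0.1 N m moves it; let go between clicks it springs to the nearer.
- selector_grip (a point): On the selector's axis, 28 mm off the panel: grip height. z = panel's outward normal, x = along the bar to the nose (turns with the knob). Knob: 42 mm round skirt 6 mm high, on it an aluminium bar 36 mm long, 16 wide, flat-sided, 6 to 37 mm off the panel, with a low pointed nose at one end reaching 33 mm from the axis and a black line along its top.
- selector_aim (a point): Where the nose points: the point 50 mm from the selector axis along the nose direction, 2 mm off the panel, moving with the knob. It lies on a mark (within about 2 mm) when the knob is clicked in there.
- mark_three: The wanted mark: three white raised dots (each 10 mm across, 3 mm high) in a triangle about 28 mm across. Origin at its centre on the panel, 50 mm from the selector axis at either +50 or -50 degrees from upslope; which side varies.
- mark_one: The other mark: a single white raised dot of the same size, on the opposite side (-50 or +50 degrees), 50 mm from the selector axis. The remaining click positions have thin tick lines only.
- lamp_head (a joint): Height of the lamp head above its lowest position, m; starts at 0. Slides straight up on a toothed rod (weight 2.5 to 5 N, about 2 N more as a tooth passes the sprung catch). Lifted past 0.030 and let go it rests on the catch at 0.030, one notch up; past 0.060 it stays at the second notch and cannot come down; top stop 0.066.
- bail_mid (a point): Middle of the carrying bail on the lamp head: a level round bar 12 mm thick, 72 mm long between uprights, along lantern y; the point is on its centre line, above the rod at lantern (65, 0) mm, 262 mm high with the head down. The flat top of the lamp head (grey and white drum 96 mm across, 65 high) is 37 mm below it.
- chilli_jar: Glass chilli jar with steel lid, 64 mm across, 105 high, standing beside the lantern; bystander, origin under its centre.
- mug: White enamel mug, 80 mm across, 80 high, beside the lantern; bystander, origin under its centre.
- spoon: Wooden spoon, 240 mm long, lying in front of the lantern; bystander.
- basket: Pink plastic basket 260 x 180 x 95 mm, to the left; bystander, origin under its centre.
- tin: Steel tin, 74 mm across, 85 high, near right; bystander, origin under its centre.
- bowl: Steel bowl, 130 mm across, 55 high, near left; bystander, origin under its centre.
- matchbox: Flat cardboard box 110 x 65 x 22 mm, to the right; bystander, origin under its centre.

How it is judged:
By the outcome, as a careful person would: the job done as asked, in the order asked, and still so for the second after the job is handed in, with the robot touching nothing.
It also fails if it takes over 46 s, if anything falls off the work surface, if the arm or the gripper's body presses on something with over 40 N, if the wrist force passes 120 N, or if a joint passes its speed limit or range.

## Working session

There is one attempt and no reset: what is moved stays moved. The work goes in short steps, Python scripts to look and compute and a tool call to move; the robot and the scene stay as the last step left them, time stands still between calls to the robot, and variables do not carry over. Pictures are saved under pics/ and viewed, and the job is handed in when it is done.

Besides the shell and the picture viewer there is one more tool, called after "Request:" by a JSON object that holds its "name" and its "arguments", one argument or row to a line. drive_tool: Moves the arm, as the interface text tells. Its arguments: {"type":"object","properties":{"moves":{"type":"array","items":{"type":"array"}},"fingers":{"type":"number"},"squeeze":{"type":"number"}},"required":["moves"]}

```bash
ls; mkdir -p pics; python3 - <<'E'
from bench import r
import cv2
print(r.sense())
for n in ["scene","top","wrist"]:
    s=r.snapshot(n); cv2.imwrite(f"pics/{n}0.png",cv2.cvtColor(s["pixels"],cv2.COLOR_RGB2BGR))
    print(n,s["camera_matrix"],s["k1"],s["xyz"],s["orientation"])
E
```

```text
pics
{'time': 0.0, 'joint_pos': array([ 7.09085282e+01,  7.51533183e+00,  8.53297610e+01,  4.94633360e-04,
        8.72601833e+01, -4.89279018e+00]), 'qd': array([ 0.01107966, -0.0096818 ,  0.06063214, -0.09713917,  0.07430312,
       -0.04664492]), 'joint_efforts': array([ 5.44062971e-05, -5.69390774e+01, -5.00560248e+01, -1.31798633e-04,
        1.43406243e-02, -4.98820910e-06]), 'tool_pos': array([146.96352772, 581.15736237, 227.83747216]), 'tcp_rot': array([-1.79895150e+02, -9.47138374e-03,  1.65801286e+02]), 'ft_force': array([ 0.08903245, -0.07879902,  0.07849189]), 'wrist_torque': array([-0.00545106,  0.02960686, -0.00219424]), 'finger_gap': 85.7661581191929}
scene [[455.46511085   0.         279.63040528]
 [  0.         455.46511085 212.77310994]
 [  0.           0.           1.        ]] -0.06262519131461833 [1258.42593826 -300.13688591 1210.02070991] [-140.24644425   -0.40441182   64.88867553]
top [[479.15863596   0.         280.09430435]
 [  0.         479.15863596 206.93895674]
 [  0.           0.           1.        ]] 0.04158925110599125 [ 440.22885857   52.05841085 1528.72858972] [-176.67579145   -0.4284823   -91.60464971]
wrist [[378.75673046   0.         278.49561222]
 [  0.         378.75673046 211.41946695]
 [  0.           0.           1.        ]] -0.02287141271710298 [ 75.7153333  599.72870222 373.70994516] [1.63011598e+02 7.74771624e-02 7.58334791e+01]
```

View pics/scene0.png

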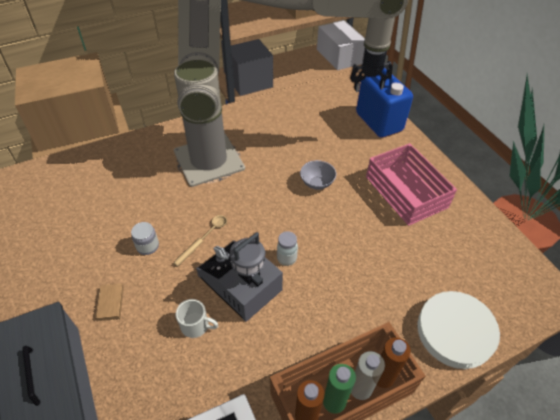

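View pics/top0.png

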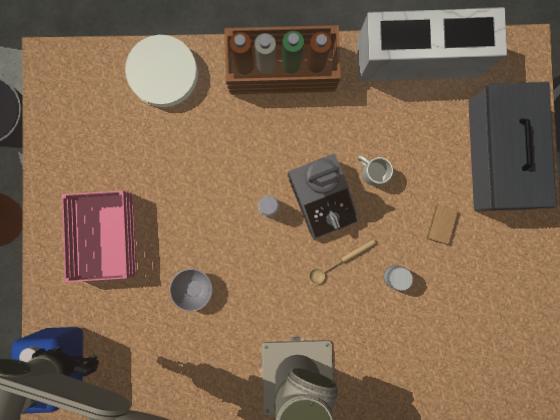

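View pics/wrist0.png

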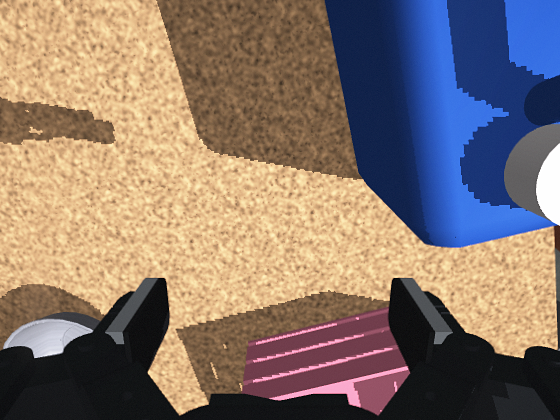

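```bash
python3 - <<'E'
import cv2
a=cv2.imread("pics/top0.png")[140:260,250:410]; cv2.imwrite("pics/tc.png",cv2.resize(a,(800,600),interpolation=cv2.INTER_CUBIC))
a=cv2.imread("pics/scene0.png")[220:330,180:310]; cv2.imwrite("pics/sc.png",cv2.resize(a,(709,600),interpolation=cv2.INTER_CUBIC))
E
```

```text
(no output)
```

View pics/tc.png

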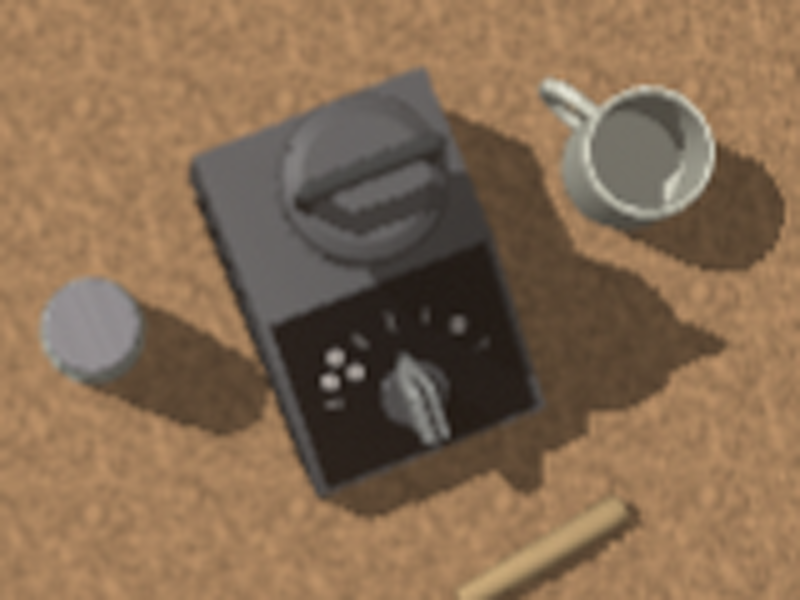

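View pics/sc.png

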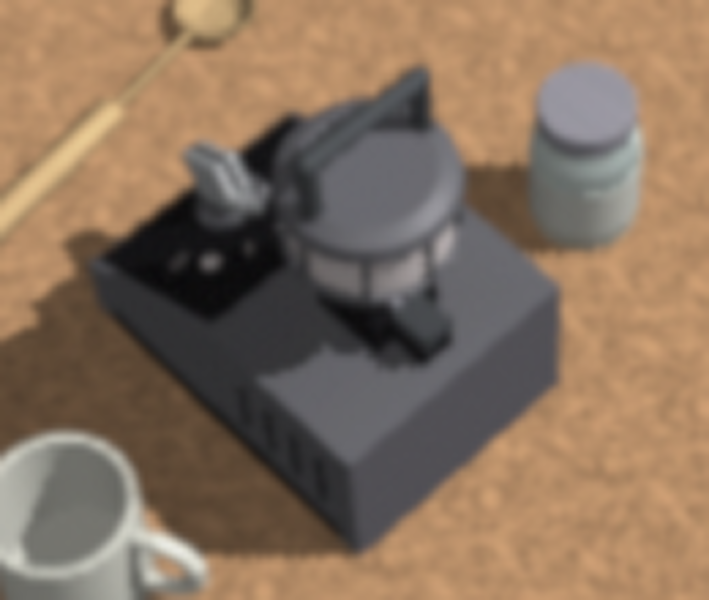

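```bash
cat > h.py <<'E'
import numpy as np, cv2
from scipy.spatial.transform import Rotation as Ro
from scipy.optimize import least_squares
def proj(s,P):
    R=Ro.from_euler('xyz',s["orientation"],degrees=True).as_matrix()
    p=(np.atleast_2d(P)-s["xyz"])@R
    q=p[:,:2]/p[:,2:]; q=q*(1+s["k1"]*(q**2).sum(1,keepdims=True))
    K=s["camera_matrix"]; return q*[K[0,0],K[1,1]]+[K[0,2],K[1,2]]
def ray(s,uv):
    u=cv2.undistortPoints(np.array(uv,float).reshape(-1,1,2),s["camera_matrix"],np.array([s["k1"],0,0,0.])).reshape(-1,2)
    R=Ro.from_euler('xyz',s["orientation"],degrees=True).as_matrix()
    return np.c_[u,np.ones(len(u))]@R.T
def onz(s,uv,z):
    d=ray(s,uv); z=np.broadcast_to(z,len(d)); return s["xyz"]+d*((z-s["xyz"][2])/d[:,2])[:,None]
def L2W(p,P):
    x,y,a=p; a=np.radians(a); P=np.atleast_2d(np.array(P,float))
    return np.c_[x+P[:,0]*np.cos(a)-P[:,1]*np.sin(a), y+P[:,0]*np.sin(a)+P[:,1]*np.cos(a), P[:,2]]
def fit(s,P,uv,p0):
    o=least_squares(lambda p:(proj(s,L2W(p,P))-uv).ravel(),p0,x_scale=[1,1,.2]); return o.x,o.fun.reshape(-1,2)
N=np.array([-.454,0,.891]);U=np.array([.891,0,.454]);F=np.array([-55,0,65.])
def knob(th,rad,h): th=np.radians(th); return F+N*h+rad*(np.cos(th)*U+np.sin(th)*np.array([0,1,0]))
E
python3 - <<'E'
from bench import r
from h import *
s=r.snapshot("top")
c=np.array([[195,165],[425,70],[320,495],[540,405]])
uv=c/5+[250-.4,140-.4]
P=[[125,75,101],[125,-75,101],[-95,75,44.6],[-95,-75,44.6]]
p,res=fit(s,P,uv,[600,0,0]);print(p,res)
im=cv2.resize(s["pixels"][...,::-1][140:260,250:410],(800,600),interpolation=cv2.INTER_CUBIC)
for q in [knob(a,50,2) for a in range(-75,76,25)]+[F]+[[65,0,262],[65,36,262],[65,-36,262]]+P+[knob(0,0,37),knob(0,33,8),knob(-25,33,8)]:
    w=proj(s,L2W(p,q))[0]; x=(w-[250,140]+.5)*5-.5; cv2.circle(im,tuple(int(v) for v in x),4,(0,0,255),1)
cv2.imwrite("pics/o1.png",im)
print(L2W(p,[F,F+28*N,[65,0,262]]))
E
```

```text
[ 537.40550134 -100.42436151   20.07439043] [[-0.78125103 -1.27310316]
 [-0.39404536 -0.59286629]
 [ 0.14124674  0.90550131]
 [ 1.07145284  0.99693214]]
[[ 485.7468743  -119.30255668   65.        ]
 [ 473.80715672 -123.66582244   89.948     ]
 [ 598.45660602  -78.11376723  262.        ]]
```

View pics/o1.png

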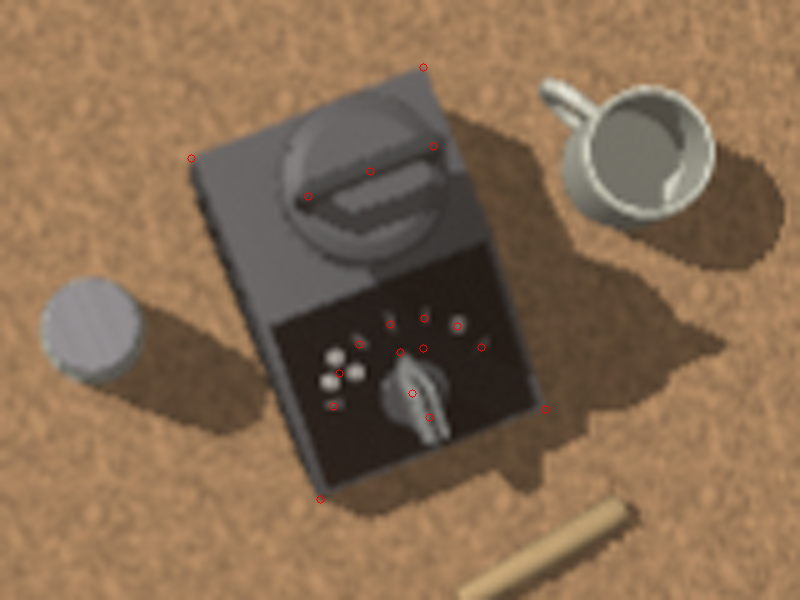

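Request:
{"name": "drive_tool", "arguments": {
  "moves": [
    [[20, -27, 25], -3],
    [[40, -54, 50], -6],
    [[62, -85, 75], -10],
    [[84, -117, 100], -14],
    [[106, -149, 125], -18],
    [[128, -181, 140], -22],
    [[150, -213, 150], -26],
    [[172, -245, 150], -30]
  ]
}}

```text
time: 0.87
tool_pos: [315.4, 342.4, 381.3]
tcp_rot: [179.8, 0.0, 135.7]
ft_force: [1.3, 1.1, 0.8]
finger_gap: 85.8
```

Request:
{"name": "drive_tool", "arguments": {
  "moves": [
    [[22, -32, 0], -4],
    [[44, -64, 0], -8],
    [[66, -96, 0], -12],
    [[88, -128, 0], -16],
    [[110, -160, 0], -20],
    [[132, -192, 0], -23],
    [[154, -224, 0], -25],
    [[176, -256, 0], -26]
  ]
}}

```text
time: 1.53
tool_pos: [491.2, 85.5, 378.3]
tcp_rot: [180.0, -0.0, 109.7]
ft_force: [0.4, 1.4, -0.1]
finger_gap: 85.4
```

Request:
{"name": "drive_tool", "arguments": {
  "moves": [
    [[22, -32, 0], 0],
    [[44, -64, 0], 0],
    [[66, -96, 0], 0],
    [[80, -125, 0], 0],
    [[90, -145, 0], 0],
    [[98, -158, 0], 0],
    [[100, -160, 0], 0],
    [[100, -160, 0], 0]
  ]
}}

```text
time: 2.2
tool_pos: [590.6, -73.3, 377.6]
tcp_rot: [-179.9, -0.0, 109.7]
ft_force: [1.0, 0.5, -0.5]
finger_gap: 85.5
```

```bash
python3 - <<'E'
from bench import r
import cv2
q=r.sense();print(q['time'],q['tool_pos'],q['tcp_rot'],q['joint_pos'])
s=r.snapshot("wrist"); cv2.imwrite(f"pics/w1.png",cv2.cvtColor(s["pixels"],cv2.COLOR_RGB2BGR))
import pickle;pickle.dump(s,open("w1.pkl","wb"))
E
```

```text
2.2 [590.62778831 -73.31982622 377.55087081] [-1.79936787e+02 -4.63713322e-02  1.09714413e+02] [-1.20153539e+01  6.19725434e+00  7.12955375e+01  6.34838974e-03
  1.02585361e+02 -3.17284131e+01]
```

View pics/w1.png

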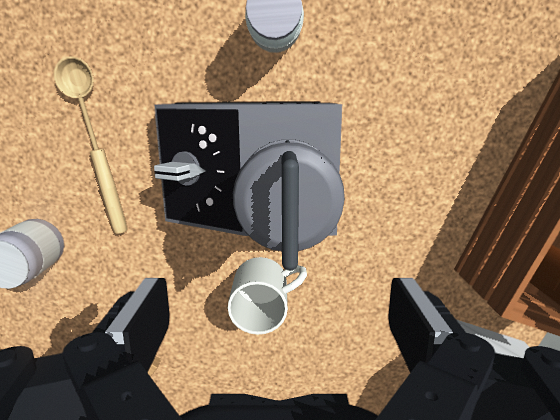

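```bash
python3 - <<'E'
import pickle
from h import *
s=pickle.load(open("w1.pkl","rb"))
im=s["pixels"]
m=(im.min(2)>170).astype(np.uint8); m[:,:180]=0;m[:, 226:]=0; m[:115]=0;m[215:]=0
n,l,st,c=cv2.connectedComponentsWithStats(m)
for i in range(1,n):
    if st[i,4]>20: print(c[i],st[i])
P=[[125,75,101],[-95,75,44.6],[-95,-75,44.6],knob(50,50,3),knob(-50,50,3)]
uv=np.array([[342,103],[156,104],[167,221],[205.8,138],[209,202]],float)
p,res=fit(s,P,uv,[537,-100,20]);print(p,res)
p2,res=fit(s,P[3:],uv[3:],[537,-100,20]);print("dots only",p2,res)
print(onz(s,[[289.5,211],[288,158],[290.5,266]],262), L2W(p,[[65,0,262],[65,36,262],[65,-36,262]]))
im=cv2.resize(im[...,::-1][80:290,130:410],(800,600),interpolation=cv2.INTER_CUBIC)
k=800/280
for q in [knob(a,50,2) for a in range(-75,76,25)]+[F]+[[65,0,262],[65,36,262],[65,-36,262]]+P+[knob(0,0,37),knob(0,33,8)]:
    w=proj(s,L2W(p,q))[0]; x=(w-[130,80]+.5)*k-.5; cv2.circle(im,tuple(int(v) for v in x),4,(0,0,255),1)
cv2.imwrite("pics/o2.png",im)
E
```

```text
[201.57446809 129.55319149] [198 126   8   8  47]
[211.93617021 137.44680851] [209 134   7   8  47]
[202.43902439 143.95121951] [199 141   8   7  41]
[189.30964467 170.67005076] [180 164  22  16 197]
[ 542.07318258 -100.66810099   20.30005615] [[ 0.46929727  0.39405312]
 [-1.13855343  0.54887751]
 [-0.59352697  0.02879729]
 [ 0.11761563 -0.51963157]
 [ 1.00692087 -0.39415496]]
dots only [ 541.72603854 -101.79192739   19.48904156] [[ 0.00011881 -0.03933284]
 [-0.00019942  0.04335879]]
[[ 600.63774581  -75.18040338  262.        ]
 [ 586.40752742  -39.56142067  262.        ]
 [ 616.36086422 -115.64698658  262.        ]] [[ 603.03594123  -78.11722389  262.        ]
 [ 590.54622468  -44.35323449  262.        ]
 [ 615.52565777 -111.8812133   262.        ]]
```

View pics/o2.png

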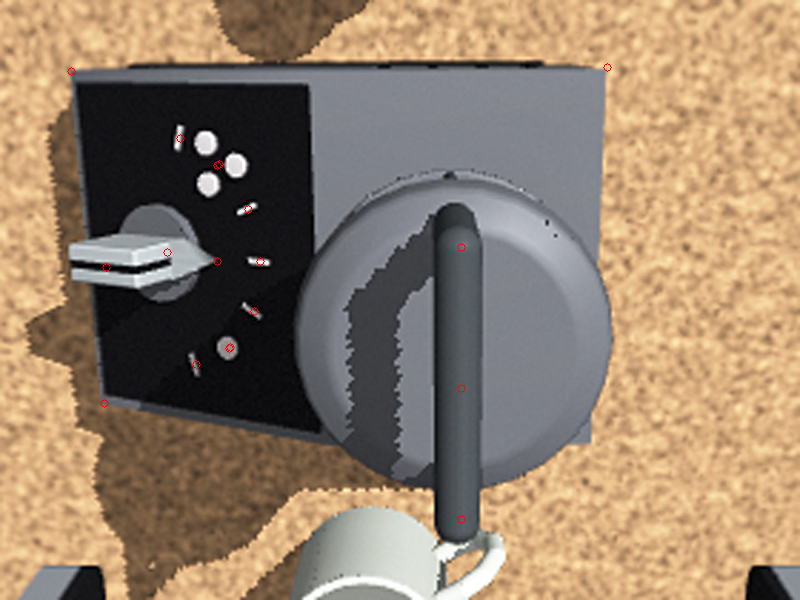

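Request:
{"name": "drive_tool", "arguments": {
  "moves": [
    [[7, 2, 0], 0.5],
    [[7, 2, -15], 0.5],
    [[7, 2, -35], 0.5],
    [[7, 2, -55], 0.5],
    [[7, 2, -75], 0.5],
    [[7, 2, -75], 0.5],
    [[7, 2, -75], 0.5],
    [[7, 2, -75], 0.5]
  ]
}}

```text
time: 2.92
tool_pos: [598.0, -69.9, 305.0]
tcp_rot: [179.9, 0.0, 110.4]
ft_force: [0.2, 0.3, 0.7]
finger_gap: 85.6
```

```bash
python3 - <<'E'
from bench import r
from h import *
import cv2
q=r.sense();print(q['time'],q['tool_pos'],q['tcp_rot'],q['joint_pos'])
s=r.snapshot("wrist"); im=s["pixels"][...,::-1].copy()
p=(542,-101,20)
for P in [[65,0,262],[65,36,262],[65,-36,262]]:
    w=proj(s,L2W(p,P))[0];print(w); cv2.circle(im,tuple(int(v) for v in w),4,(0,0,255),1)
w=proj(s,q['tool_pos'])[0];print(w);cv2.circle(im,tuple(int(v) for v in w),4,(0,255,0),1)
cv2.imwrite("pics/w2.png",im)
E
```

```text
2.9167 [597.97422372 -69.86662679 305.04284648] [1.79911374e+02 4.87298234e-02 1.10374889e+02] [-1.15460750e+01  6.61715662e+00  7.83175151e+01  5.52097256e-03
  9.49643383e+01 -3.19205189e+01]
[279.58886505 258.49226676]
[280.14114452 194.11079072]
[279.09023721 316.42117161]
[276.02470904 278.28031421]
```

View pics/w2.png

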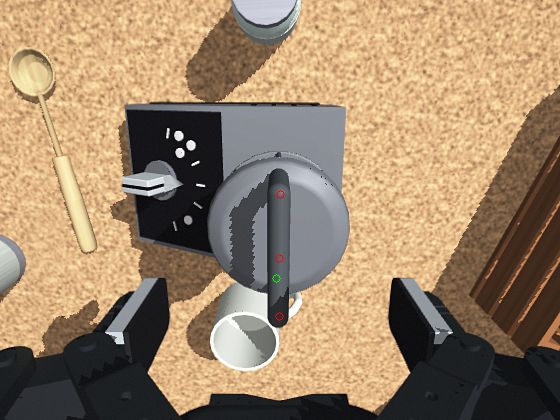

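Request:
{"name": "drive_tool", "arguments": {
  "moves": [
    [[3.5, -4, -5], 0],
    [[3.5, -4, -15], 0],
    [[3.5, -4, -25], 0],
    [[3.5, -4, -35], 0],
    [[3.5, -4, -41], 0],
    [[3.5, -4, -41], 0],
    [[3.5, -4, -41], 0],
    [[3.5, -4, -41], 0]
  ]
}}

```text
time: 3.63
tool_pos: [601.2, -74.7, 262.7]
tcp_rot: [180.0, 0.0, 110.3]
ft_force: [0.3, 0.4, -0.1]
finger_gap: 85.3
```

Request:
{"name": "drive_tool", "arguments": {
  "moves": [
    [[0, 0, 0], 0],
    [[0, 0, 0], 0],
    [[0, 0, 0], 0],
    [[0, 0, 0], 0],
    [[0, 0, 0], 0],
    [[0, 0, 0], 0],
    [[0, 0, 0], 0],
    [[0, 0, 0], 0]
  ],
  "fingers": 5,
  "squeeze": 40
}}

```text
time: 4.3
tool_pos: [599.9, -75.1, 262.5]
tcp_rot: [-179.9, -0.0, 110.3]
ft_force: [-7.9, -1.9, 3.7]
finger_gap: 6.7
```

```bash
python3 - <<'E'
from bench import r
q=r.sense();print(q)
s=r.snapshot("wrist"); import cv2; cv2.imwrite("pics/w3.png",s["pixels"][...,::-1])
E
```

```text
{'time': 4.3, 'joint_pos': array([-1.19512222e+01,  7.65303042e+00,  8.15878023e+01, -6.34091404e-02,
        9.08896193e+01, -3.22284917e+01]), 'qd': array([-0.07174103,  0.05713055,  0.03733437, -0.03942521, -0.02639955,
       -0.05595752]), 'joint_efforts': array([ 1.43543914e+00, -5.57695019e+01, -5.12341475e+01,  1.04793929e+00,
       -2.27597103e+00, -6.97759300e-03]), 'tool_pos': array([599.9449417 , -75.06944796, 262.45121904]), 'tcp_rot': array([-1.79855834e+02, -1.59344576e-02,  1.10276337e+02]), 'ft_force': array([-7.87489214, -1.87036785,  3.68737989]), 'wrist_torque': array([-0.26060468,  1.23543253, -0.04448024]), 'finger_gap': 6.691492897018859}
```

View pics/w3.png

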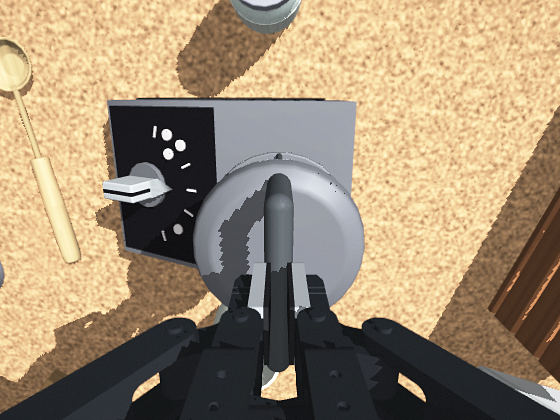

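Request:
{"name": "drive_tool", "arguments": {
  "moves": [
    [[0, 0, 5], 0],
    [[0, 0, 11], 0],
    [[0, 0, 17], 0],
    [[0, 0, 23], 0],
    [[0, 0, 29], 0],
    [[0, 0, 34], 0],
    [[0, 0, 38], 0],
    [[0, 0, 38], 0]
  ]
}}

```text
time: 5.02
tool_pos: [601.8, -74.6, 302.2]
tcp_rot: [179.9, 0.1, 110.3]
ft_force: [0.7, 1.1, 0.6]
finger_gap: 5.3
```

```bash
python3 - <<'E'
from bench import r
import cv2
q=r.sense();print(q['tool_pos'],q['ft_force'],q['finger_gap'])
for n in ["wrist","scene"]:
    s=r.snapshot(n);im=s["pixels"][...,::-1]
    if n=="scene": im=cv2.resize(im[180:330,160:360],(800,600),interpolation=cv2.INTER_CUBIC)
    cv2.imwrite(f"pics/{n}4.png",im)
E
```

```text
[601.75316686 -74.59376626 302.20577826] [0.67375557 1.07580333 0.5637884 ] 5.305116002523631
```

View pics/wrist4.png

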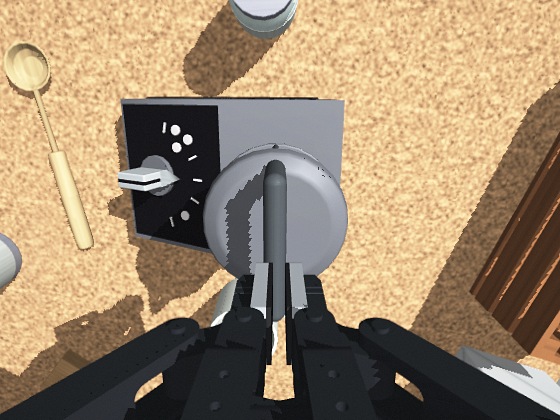

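View pics/scene4.png

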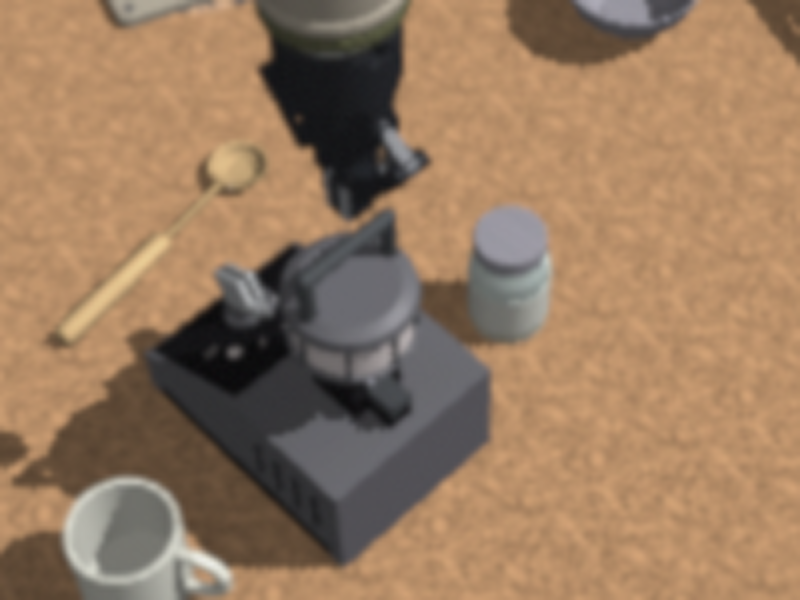

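```bash
python3 - <<'E'
from bench import r
from h import *
q=r.sense(); s=r.snapshot("scene"); im=s["pixels"][...,::-1].copy()
a=cv2.imread("pics/scene0.png")
k=4
def crop(x): return cv2.resize(x[200:350,160:360],(800,600),interpolation=cv2.INTER_CUBIC)
A=crop(a);B=crop(im)
p=(542,-101,20);t=q['tool_pos']
for P,c in [(L2W(p,[65,36,262])[0],(0,0,255)),(L2W(p,[65,-36,262])[0],(0,0,255)),(L2W(p,[65,36,292])[0],(0,255,255)),(L2W(p,[65,-36,292])[0],(0,255,255)),(t-[0,0,3],(0,255,0)),(t-[0,0,22],(255,255,0)),(L2W(p,[65,0,262])[0],(0,0,255))]:
    w=proj(s,P)[0]; x=(w-[160,200]+.5)*4-.5
    for I in (A,B): cv2.circle(I,tuple(int(v) for v in x),5,c,1)
cv2.imwrite("pics/cmpA.png",A);cv2.imwrite("pics/cmpB.png",B)
print(t)
E
```

```text
[601.23576611 -74.55876203 300.68215447]
```

View pics/cmpA.png

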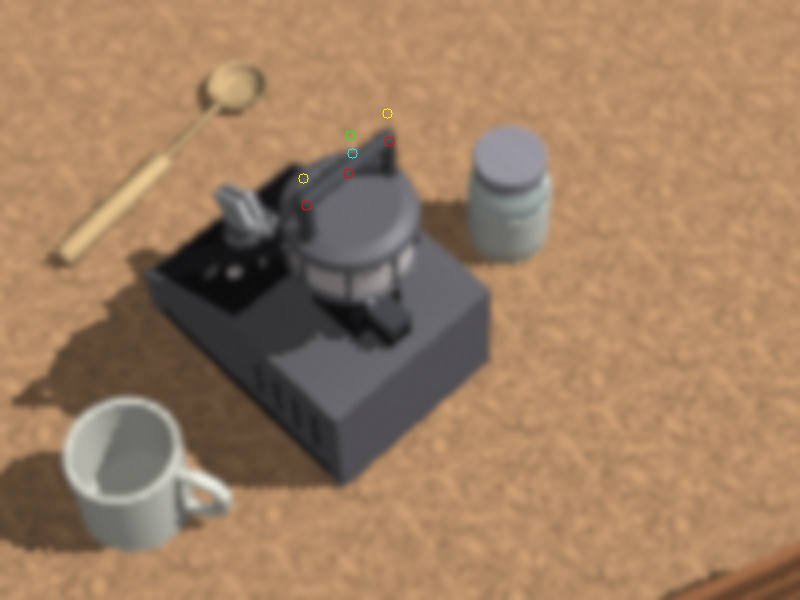

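View pics/cmpB.png

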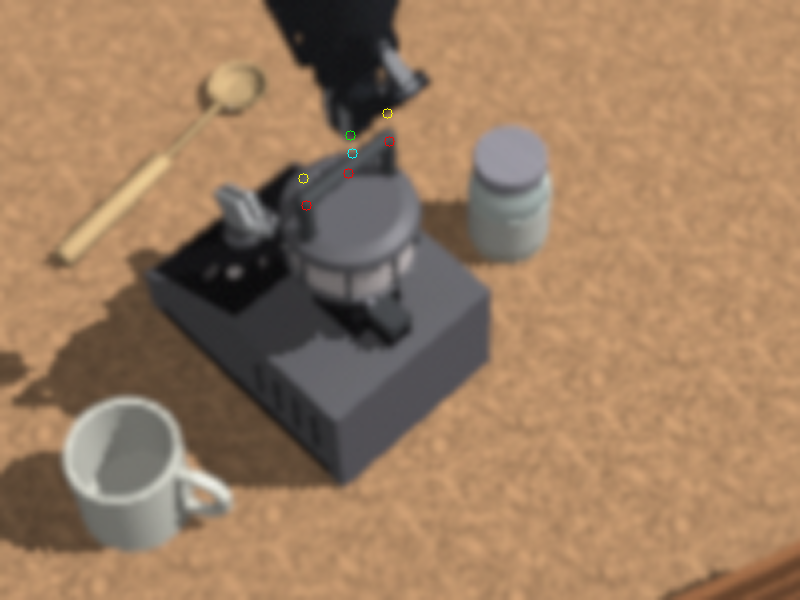

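```bash
python3 - <<'E'
from bench import r
from h import *
q=r.sense(); s=r.snapshot("wrist"); im=s["pixels"][...,::-1].copy()
R=Ro.from_euler('xyz',q['tcp_rot'],degrees=True).as_matrix();t=q['tool_pos']
print(t,R.T@(s['xyz']-t),s['orientation'],q['finger_gap'])
for z in (-3,3,10,16,22,30):
  for x in (-11,11):
    for y in (-2.6,2.6):
      w=proj(s,t+R@[x,y,z])[0]
      if y>0: print(z,x,w)
      cv2.circle(im,tuple(int(v) for v in w),1,(0,0,255) if x>0 else (0,255,0),-1)
cv2.imwrite("pics/o5.png",cv2.resize(im[220:370,180:380],(800,600),interpolation=cv2.INTER_NEAREST))
E
```

```text
[601.02533568 -74.56911221 300.18277941] [  74.37616828    1.12434105 -145.77371307] [1.62999881e+02 4.28080811e-02 2.03386985e+01] 4.693134149765056
-3 -11 [282.06570806 304.83070859]
-3 11 [282.24648169 257.44087157]
3 -11 [281.95290597 297.67492981]
3 11 [282.12227219 251.66999458]
10 -11 [281.83059474 289.91841026]
10 11 [281.98805226 245.43556018]
16 -11 [281.73292936 283.72669027]
16 11 [281.88121815 240.47431867]
22 -11 [281.64124683 277.91575818]
22 11 [281.78120087 235.83055531]
30 -11 [281.52740186 270.70215452]
30 11 [281.65736995 230.08235639]
```

View pics/o5.png

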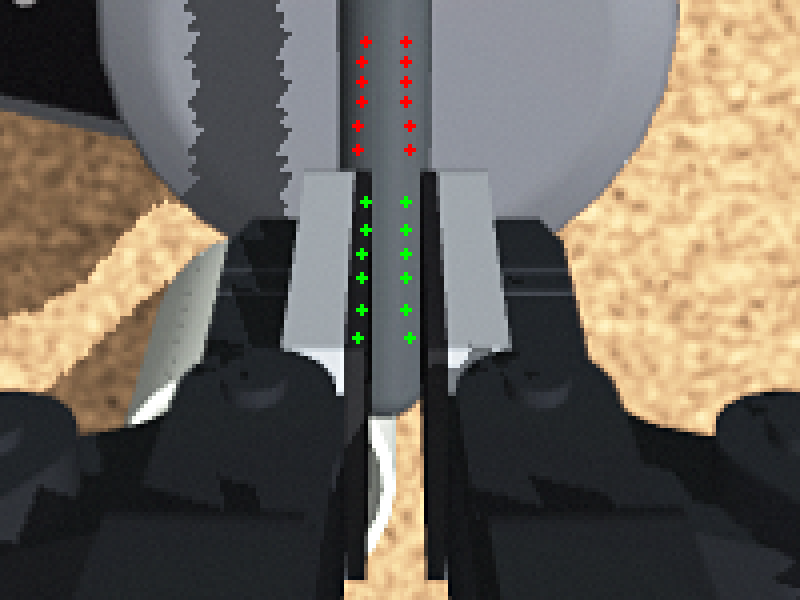

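Request:
{"name": "drive_tool", "arguments": {
  "moves": [
    [[0, 0, 0], 0],
    [[0, 0, 0], 0],
    [[0, 0, 0], 0],
    [[0, 0, 0], 0],
    [[0, 0, -10], 0],
    [[0, 0, -20], 0],
    [[0, 0, -30], 0],
    [[0, 0, -38], 0]
  ],
  "fingers": 60
}}

```text
time: 5.88
tool_pos: [600.4, -74.5, 260.0]
tcp_rot: [-179.9, -0.1, 110.3]
ft_force: [-0.8, 0.3, -0.2]
finger_gap: 59.9
```

Request:
{"name": "drive_tool", "arguments": {
  "moves": [
    [[0, 0, -2], 0],
    [[0, 0, -4], 0],
    [[0, 0, -7], 0],
    [[0, 0, -10], 0],
    [[0, 0, -12], 0],
    [[0, 0, -14], 0],
    [[0, 0, -16], 0],
    [[0, 0, -16], 0]
  ]
}}

```text
time: 6.55
tool_pos: [600.9, -74.6, 246.0]
tcp_rot: [-180.0, -0.0, 110.3]
ft_force: [0.7, 0.5, 0.6]
finger_gap: 60.0
```

```bash
python3 - <<'E'
from bench import r
import cv2
q=r.sense();print(q['tool_pos'],q['ft_force'],q['finger_gap'])
for n in ["wrist","scene"]:
    s=r.snapshot(n);im=s["pixels"][...,::-1]
    if n=="scene": im=cv2.resize(im[180:300,180:340],(800,600),interpolation=cv2.INTER_CUBIC)
    cv2.imwrite(f"pics/{n}6.png",im)
E
```

```text
[600.90378354 -74.57782419 245.96161727] [0.69460977 0.52902395 0.63275661] 60.035591474453135
```

View pics/scene6.png

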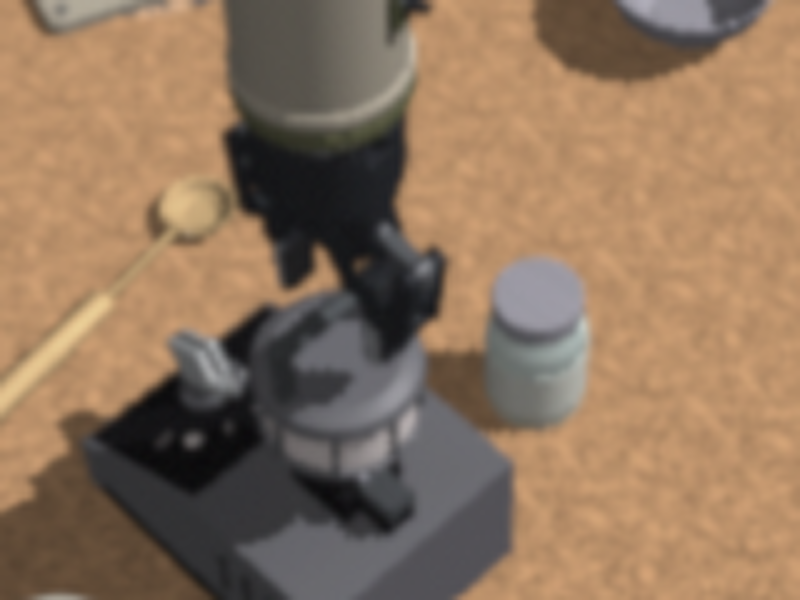

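View pics/wrist6.png

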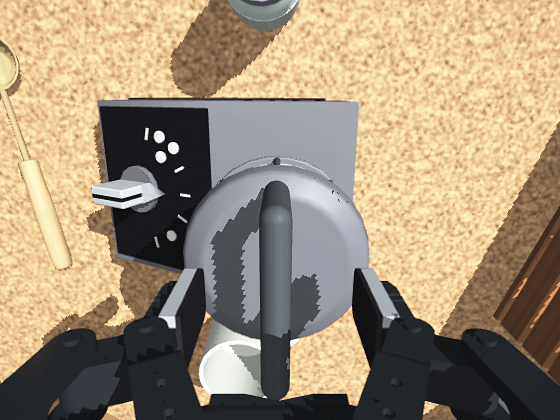

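Request:
{"name": "drive_tool", "arguments": {
  "moves": [
    [[0, 0, 0], 0],
    [[0, 0, 0], 0],
    [[0, 0, 0], 0],
    [[0, 0, 0], 0],
    [[0, 0, 0], 0],
    [[0, 0, 0], 0],
    [[0, 0, 0], 0],
    [[0, 0, 0], 0]
  ],
  "fingers": 4,
  "squeeze": 50
}}

```text
time: 7.32
tool_pos: [599.9, -75.1, 246.6]
tcp_rot: [-179.9, -0.0, 110.3]
ft_force: [-6.8, -2.2, 5.2]
finger_gap: 10.0
```

Request:
{"name": "drive_tool", "arguments": {
  "moves": [
    [[0, 0, 0], 0],
    [[0, 0, 0], 0],
    [[0, 0, 0], 0],
    [[0, 0, 0], 0],
    [[0, 0, 0], 0],
    [[0, 0, 0], 0],
    [[0, 0, 0], 0],
    [[0, 0, 0], 0]
  ]
}}

```text
time: 7.98
tool_pos: [599.9, -75.1, 246.7]
tcp_rot: [-179.9, -0.0, 110.3]
ft_force: [-7.4, -1.0, 4.3]
finger_gap: 9.9
```

```bash
python3 - <<'E'
from bench import r
import cv2
q=r.sense();print(q['tool_pos'],q['ft_force'],q['finger_gap'],q['wrist_torque'])
for n in ["wrist","scene"]:
    s=r.snapshot(n);im=s["pixels"][...,::-1]
    if n=="scene": im=cv2.resize(im[180:300,180:340],(800,600),interpolation=cv2.INTER_CUBIC)
    else: im=cv2.resize(im[220:400,160:400],(800,600),interpolation=cv2.INTER_NEAREST)
    cv2.imwrite(f"pics/{n}7.png",im)
E
```

```text
[599.85938556 -75.14415803 246.66310569] [-7.43746883 -0.99593071  4.26538244] 9.863594485981013 [-0.28777646  1.26722512 -0.05091369]
```

View pics/scene7.png

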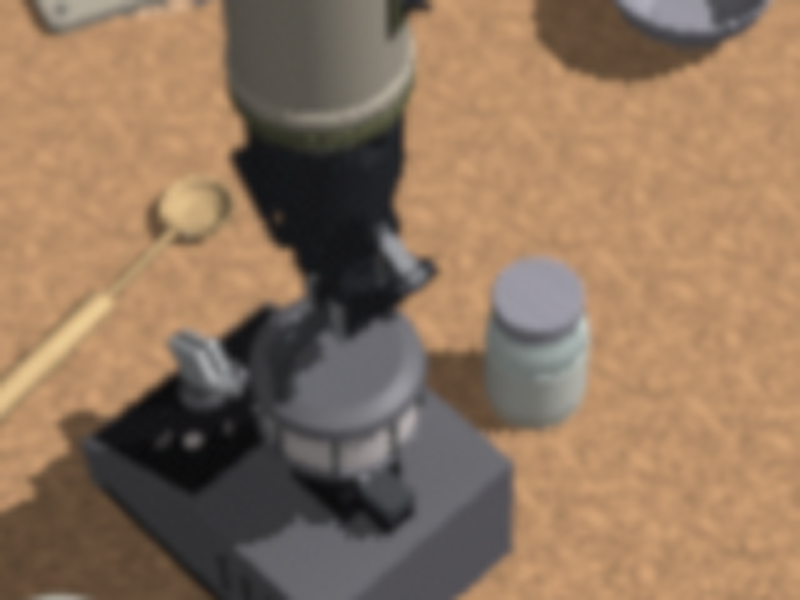

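View pics/wrist7.png

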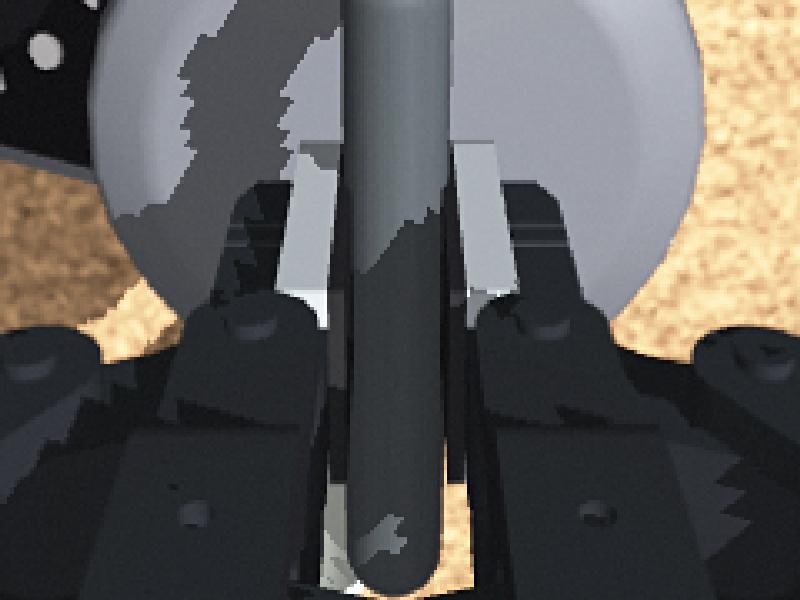

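Request:
{"name": "drive_tool", "arguments": {
  "moves": [
    [[0, 0, 4], 0],
    [[0, 0, 9], 0],
    [[0, 0, 14], 0],
    [[0, 0, 19], 0],
    [[0, 0, 24], 0],
    [[0, 0, 29], 0],
    [[0, 0, 34], 0],
    [[0, 0, 37], 0]
  ]
}}

```text
time: 8.75
tool_pos: [599.8, -75.1, 282.8]
tcp_rot: [-179.8, -0.1, 110.3]
ft_force: [-6.6, -3.5, -4.7]
finger_gap: 9.8
```

Request:
{"name": "drive_tool", "arguments": {
  "moves": [
    [[0, 0, 2], 0],
    [[0, 0, 2], 0],
    [[0, 0, 2], 0],
    [[0, 0, 2], 0],
    [[0, 0, 2], 0],
    [[0, 0, 2], 0],
    [[0, 0, 2], 0],
    [[0, 0, 2], 0]
  ]
}}

```text
time: 9.42
tool_pos: [599.8, -75.1, 284.6]
tcp_rot: [-179.8, -0.1, 110.3]
ft_force: [-7.1, -3.8, -4.2]
finger_gap: 9.9
```

```bash
python3 - <<'E'
from bench import r
import cv2
q=r.sense();print(q['tool_pos'],q['ft_force'],q['finger_gap'],q['wrist_torque'])
for n in ["wrist","scene"]:
    s=r.snapshot(n);im=s["pixels"][...,::-1]
    if n=="scene": im=cv2.resize(im[180:300,180:340],(800,600),interpolation=cv2.INTER_CUBIC)
    cv2.imwrite(f"pics/{n}8.png",im)
E
```

```text
[599.814529   -75.08354229 284.57962881] [-7.07467454 -3.84060233 -4.21215518] 9.93741572541184 [-0.58315851  0.99714761 -0.02278941]
```

View pics/scene8.png

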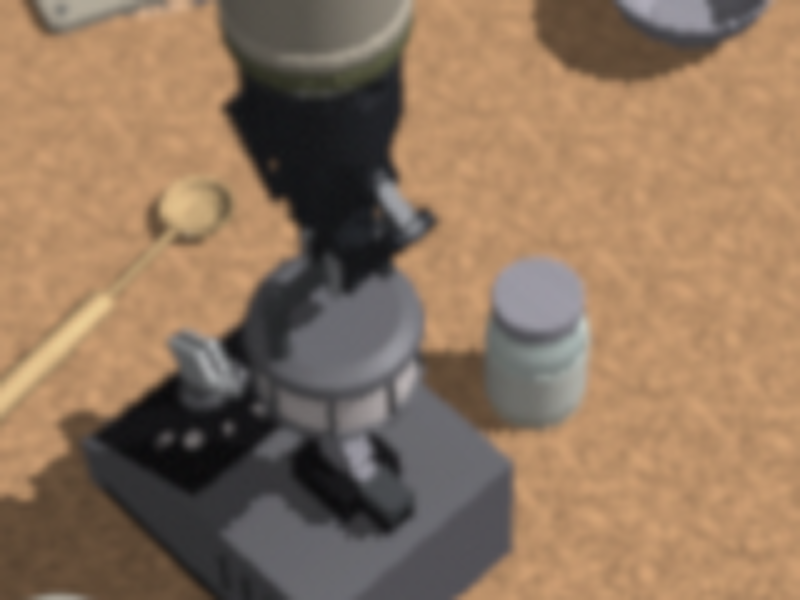

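View pics/wrist8.png

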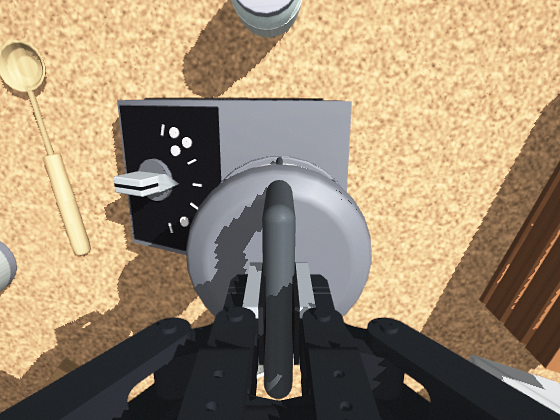

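Request:
{"name": "drive_tool", "arguments": {
  "moves": [
    [[0, 0, -2], 0],
    [[0, 0, -4], 0],
    [[0, 0, -5], 0],
    [[0, 0, -6], 0],
    [[0, 0, -7], 0],
    [[0, 0, -7], 0],
    [[0, 0, -7], 0],
    [[0, 0, -7], 0]
  ]
}}

```text
time: 10.18
tool_pos: [599.8, -75.1, 277.4]
tcp_rot: [-179.8, -0.1, 110.3]
ft_force: [-5.9, -3.3, -5.5]
finger_gap: 10.5
```

Request:
{"name": "drive_tool", "arguments": {
  "moves": [
    [[0, 0, 0], 0],
    [[0, 0, 0], 0],
    [[0, 0, 0], 0],
    [[0, 0, 0], 0],
    [[0, 0, 0], 0],
    [[0, 0, 0], 0],
    [[0, 0, 0], 0],
    [[0, 0, 0], 0]
  ],
  "fingers": 60
}}

```text
time: 10.85
tool_pos: [601.1, -74.6, 278.4]
tcp_rot: [180.0, 0.0, 110.3]
ft_force: [0.0, -0.3, 0.8]
finger_gap: 60.1
```

Request:
{"name": "drive_tool", "arguments": {
  "moves": [
    [[0, 0, 8], 0],
    [[0, 0, 18], 0],
    [[0, 0, 30], 0],
    [[0, 0, 45], 0],
    [[0, 0, 60], 0],
    [[0, 0, 75], 0],
    [[0, 0, 90], 0],
    [[0, 0, 95], 0]
  ]
}}

```text
time: 11.52
tool_pos: [601.9, -74.8, 378.1]
tcp_rot: [179.7, 0.2, 110.3]
ft_force: [0.7, -0.0, 0.6]
finger_gap: 59.9
```

```bash
python3 - <<'E'
from bench import r
from h import *
q=r.sense();print(q['tool_pos'],q['ft_force'],q['finger_gap'],q['joint_pos'])
s=r.snapshot("scene")
A=cv2.resize(s["pixels"][...,::-1][200:350,160:360],(800,600),interpolation=cv2.INTER_CUBIC)
p=(542,-101,20)
for z,c in ((262,(0,0,255)),(292,(0,255,255)),(322,(0,255,0))):
  for y in (36,-36):
    w=proj(s,L2W(p,[65,y,z]))[0]; x=(w-[160,200]+.5)*4-.5
    cv2.circle(A,tuple(int(v) for v in x),5,c,1)
cv2.imwrite("pics/s9.png",A)
s=r.snapshot("wrist");cv2.imwrite("pics/w9.png",s["pixels"][...,::-1])
import pickle;pickle.dump(s,open("w9.pkl","wb"))
E
```

```text
[601.90092916 -74.8037755  378.06888022] [ 0.6610177  -0.01117706  0.63730345] 59.936793708155435 [-1.19277542e+01  7.60417980e+00  6.97228549e+01  1.77074881e-03
  1.02346738e+02 -3.22294453e+01]
```

View pics/s9.png

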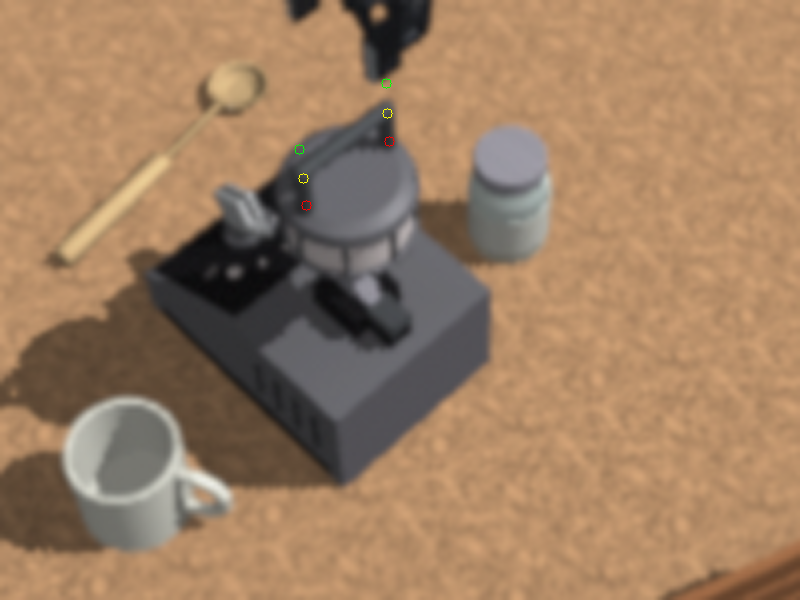

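View pics/w9.png

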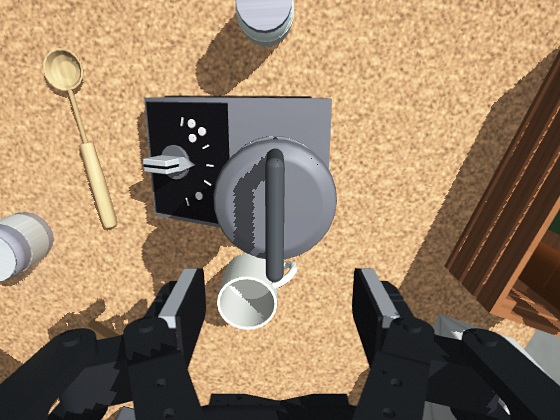

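```bash
python3 - <<'E'
from bench import r
from h import *
q=r.sense();s=r.snapshot("scene");w=r.snapshot("wrist")
im=s["pixels"][...,::-1].copy()
u=proj(s,w["xyz"])[0];print(u)
cv2.circle(im,tuple(int(v) for v in u),3,(0,0,255),1)
t=s
A=cv2.resize(im[50:260,140:420],(800,600),interpolation=cv2.INTER_CUBIC)
cv2.imwrite("pics/s10.png",A)
E
```

```text
[267.57587024 153.90905765]
```

View pics/s10.png

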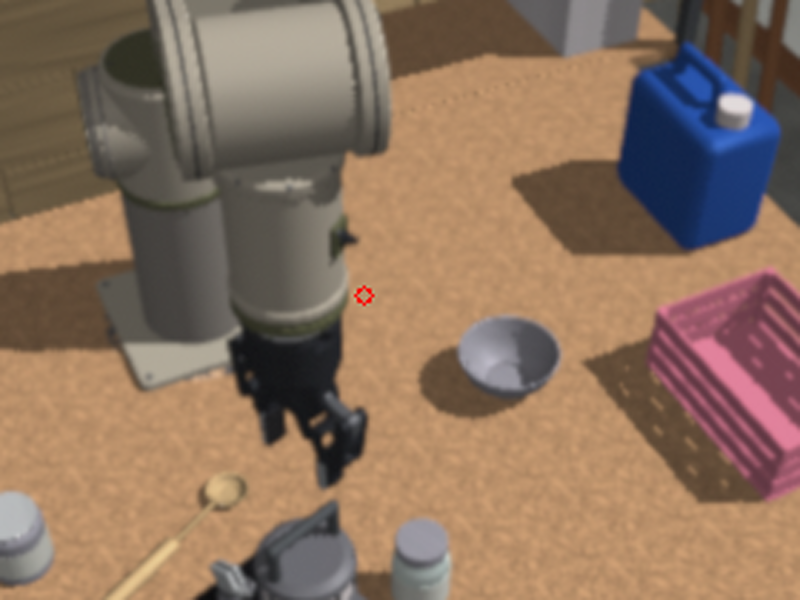

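Request:
{"name": "drive_tool", "arguments": {
  "moves": [
    [[-16, -6, 0], -6],
    [[-32, -12, 0], -12],
    [[-48, -19, 0], -18],
    [[-64, -25, 0], -24],
    [[-80, -31, 0], -30],
    [[-96, -38, 0], -36],
    [[-112, -44, 0], -42],
    [[-124, -49, 0], -48]
  ],
  "fingers": 30
}}

```text
time: 12.38
tool_pos: [475.6, -123.8, 372.1]
tcp_rot: [-179.9, 0.0, 62.0]
ft_force: [0.4, -0.1, 0.4]
finger_gap: 29.8
```

Request:
{"name": "drive_tool", "arguments": {
  "moves": [
    [[0, 0, -20], -6],
    [[0, 0, -45], -12],
    [[0, 0, -70], -18],
    [[0, 0, -95], -24],
    [[0, 0, -120], -30],
    [[0, 0, -140], -36],
    [[0, 0, -155], -42],
    [[0, 0, -160], -42]
  ]
}}

```text
time: 13.05
tool_pos: [474.7, -122.8, 208.9]
tcp_rot: [-179.8, 0.3, 20.0]
ft_force: [-1.2, -0.2, -0.7]
finger_gap: 30.2
```

Request:
{"name": "drive_tool", "arguments": {
  "moves": [
    [[0, 0, -10], 0],
    [[0, 0, -20], 0],
    [[0, 0, -30], 0],
    [[0, 0, -40], 0],
    [[0, 0, -50], 0],
    [[0, 0, -55], 0],
    [[0, 0, -55], 0],
    [[0, 0, -55], 0]
  ]
}}

```text
time: 13.72
tool_pos: [476.9, -123.6, 158.2]
tcp_rot: [-180.0, 0.0, 20.3]
ft_force: [0.9, 0.9, -0.6]
finger_gap: 30.1
```

```bash
python3 - <<'E'
from bench import r
from h import *
q=r.sense();print(q['time'],q['tool_pos'],q['tcp_rot'],q['finger_gap'],q['joint_pos'])
s=r.snapshot("wrist"); im=s["pixels"][...,::-1].copy()
p=(542,-101,20);t=q['tool_pos']
for P,c in [(knob(0,0,28),(0,0,255)),(knob(0,0,37),(0,255,0)),(knob(0,18,37),(0,255,0)),(knob(0,-18,37),(0,255,0)),(knob(0,33,6),(255,0,255)),(knob(50,50,3),(255,0,0)),(knob(-50,50,3),(255,0,0))]:
    w=proj(s,L2W(p,P))[0]; cv2.circle(im,tuple(int(v) for v in w),3,c,1)
w=proj(s,t)[0]; cv2.circle(im,tuple(int(v) for v in w),4,(0,255,255),1)
cv2.imwrite("pics/w11.png",im)
import pickle;pickle.dump(s,open("w11.pkl","wb"))
E
```

```text
13.7167 [ 476.93203788 -123.58538912  158.19386318] [-1.79981703e+02  2.10210967e-02  2.03162034e+01] 30.063386943943325 [-2.04923518e+01 -6.74708508e+00  1.07014168e+02  1.13005973e-04
  7.97607858e+01  4.91914281e+01]
```

View pics/w11.png

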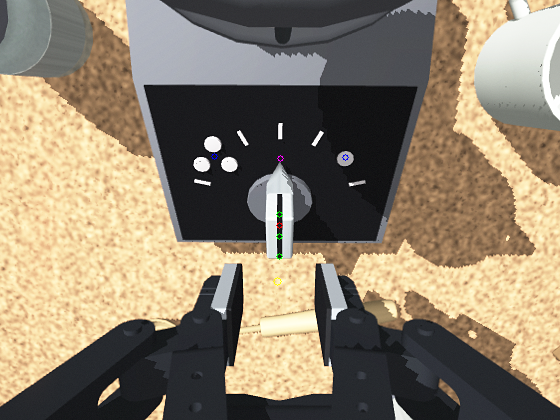

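Request:
{"name": "drive_tool", "arguments": {
  "moves": [
    [[1.5, -0.5, -8], 0],
    [[1.5, -0.5, -18], 0],
    [[1.5, -0.5, -28], 0],
    [[1.5, -0.5, -38], 0],
    [[1.5, -0.5, -48], 0],
    [[1.5, -0.5, -55], 0],
    [[1.5, -0.5, -60], 0],
    [[1.5, -0.5, -60], 0]
  ],
  "fingers": 25,
  "squeeze": 25
}}

```text
time: 14.43
tool_pos: [477.6, -123.8, 96.7]
tcp_rot: [-179.9, 0.1, 20.3]
ft_force: [-0.0, 0.3, 0.5]
finger_gap: 24.9
```

```bash
python3 - <<'E'
from bench import r
from h import *
q=r.sense();print(q['time'],q['tool_pos'],q['ft_force'],q['finger_gap'])
s=r.snapshot("wrist"); im=s["pixels"][...,::-1].copy()
cv2.imwrite("pics/w12.png",im)
s=r.snapshot("scene");cv2.imwrite("pics/s12.png",cv2.resize(s["pixels"][...,::-1][200:320,160:320],(800,600),interpolation=cv2.INTER_CUBIC))
E
```

```text
14.4333 [ 477.56782985 -123.75359488   96.66268386] [-0.0022105   0.30746207  0.50750818] 24.948261176544865
```

View pics/w12.png

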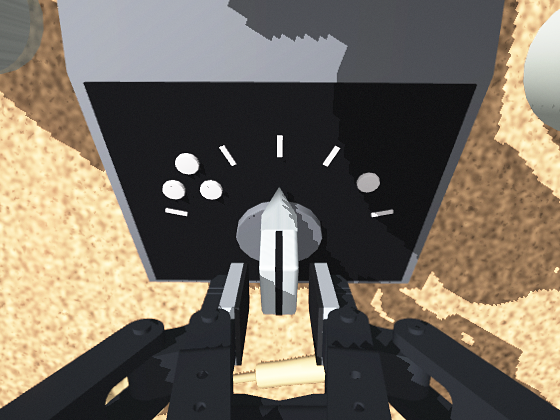

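View pics/s12.png

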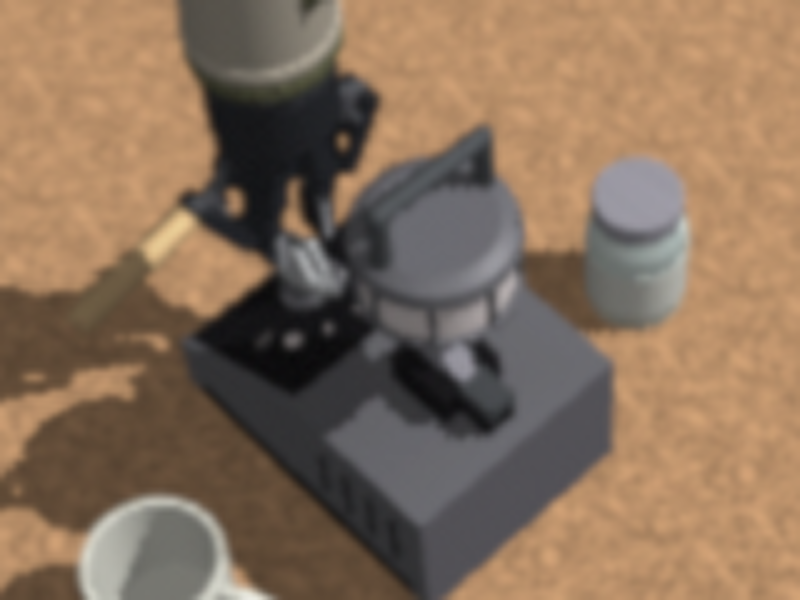

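Request:
{"name": "drive_tool", "arguments": {
  "moves": [
    [[0.5, 0, -3], 0],
    [[0.5, 0, -6], 0],
    [[0.5, 0, -9], 0],
    [[0.5, 0, -12], 0],
    [[0.5, 0, -15], 0],
    [[0.5, 0, -18], 0],
    [[0.5, 0, -18], 0],
    [[0.5, 0, -18], 0]
  ]
}}

```text
time: 15.2
tool_pos: [478.8, -124.0, 80.0]
tcp_rot: [-180.0, 0.0, 20.3]
ft_force: [0.2, 0.3, 0.8]
finger_gap: 25.0
```

```bash
python3 - <<'E'
from bench import r
from h import *
q=r.sense();print(q['time'],q['tool_pos'],q['ft_force'],q['finger_gap'])
s=r.snapshot("wrist"); im=s["pixels"][...,::-1].copy()
cv2.imwrite("pics/w13.png",im)
s=r.snapshot("scene");cv2.imwrite("pics/s13.png",cv2.resize(s["pixels"][...,::-1][200:320,160:320],(800,600),interpolation=cv2.INTER_CUBIC))
E
```

```text
15.2 [ 478.81363815 -124.03994693   80.04006742] [0.20691364 0.33424494 0.78148086] 25.01131867208215
```

View pics/w13.png

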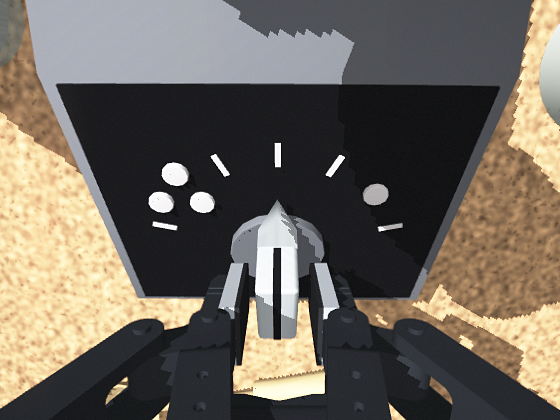

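View pics/s13.png

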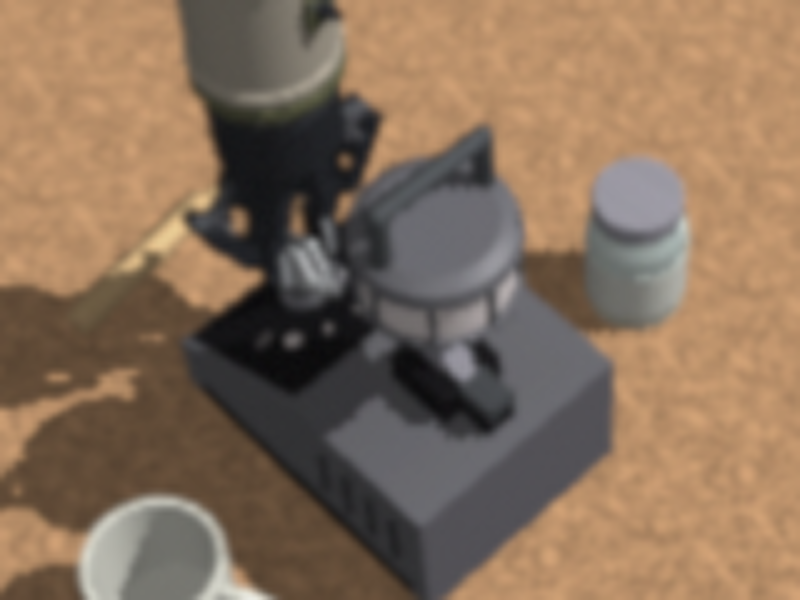

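Request:
{"name": "drive_tool", "arguments": {
  "moves": [
    [[0, 0, 0], 5],
    [[0, 0, 0], 10],
    [[0, 0, 0], 15],
    [[0, 0, 0], 20],
    [[0, 0, 0], 25],
    [[0, 0, 0], 30],
    [[0, 0, 0], 35],
    [[0, 0, 0], 40]
  ]
}}

```text
time: 15.97
tool_pos: [478.7, -123.3, 80.1]
tcp_rot: [-179.9, -0.0, 60.6]
ft_force: [-0.7, 5.3, -0.8]
finger_gap: 25.1
```

```bash
python3 - <<'E'
from bench import r
from h import *
q=r.sense();print(q['time'],q['tool_pos'],q['tcp_rot'],q['ft_force'],q['finger_gap'],q['wrist_torque'])
s=r.snapshot("wrist"); im=s["pixels"][...,::-1].copy()
p=(542,-101,20)
for a in range(0,76,25):
    w=proj(s,L2W(p,knob(a,33,7)))[0]; cv2.circle(im,tuple(int(v) for v in w),3,(0,0,255),1)
cv2.imwrite("pics/w14.png",im)
E
```

```text
15.9667 [ 478.65559852 -123.29475487   80.07269067] [-1.79914406e+02 -4.39442787e-02  6.05607246e+01] [-0.69759741  5.29993561 -0.83780781] 25.065167204397756 [ 0.89723908  0.09824014 -0.0794352 ]
```

View pics/w14.png

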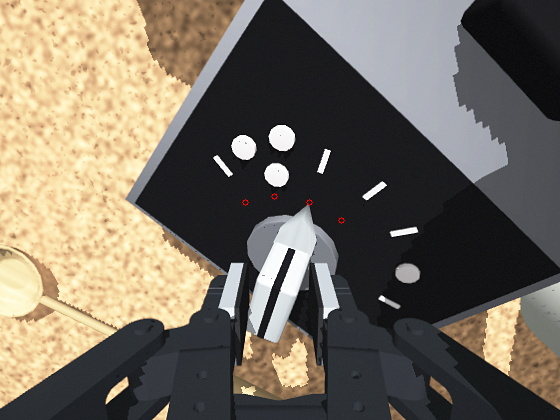

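Request:
{"name": "drive_tool", "arguments": {
  "moves": [
    [[0, 0, 0], 5],
    [[0, 0, 0], 10],
    [[0, 0, 0], 14],
    [[0, 0, 0], 18],
    [[0, 0, 0], 21],
    [[0, 0, 0], 24],
    [[0, 0, 0], 24],
    [[0, 0, 0], 24]
  ]
}}

```text
time: 16.68
tool_pos: [477.9, -123.2, 79.8]
tcp_rot: [-179.8, -0.1, 84.2]
ft_force: [-4.3, 4.3, 0.2]
finger_gap: 24.9
```

```bash
python3 - <<'E'
from bench import r
from h import *
q=r.sense();print(q['time'],q['tool_pos'],q['tcp_rot'],q['ft_force'],q['finger_gap'],q['wrist_torque'])
s=r.snapshot("wrist"); im=s["pixels"][...,::-1].copy()
p=(542,-101,20)
for a in range(0,76,25):
    w=proj(s,L2W(p,knob(a,33,7)))[0]; cv2.circle(im,tuple(int(v) for v in w),3,(0,0,255),1)
cv2.imwrite("pics/w15.png",im)
E
```

```text
16.6833 [ 477.88259745 -123.20287179   79.79006907] [-1.79841123e+02 -8.81809905e-02  8.41841176e+01] [-4.28559845  4.30070809  0.1744373 ] 24.92037631545251 [ 0.72034605  0.66187288 -0.24072932]
```

View pics/w15.png

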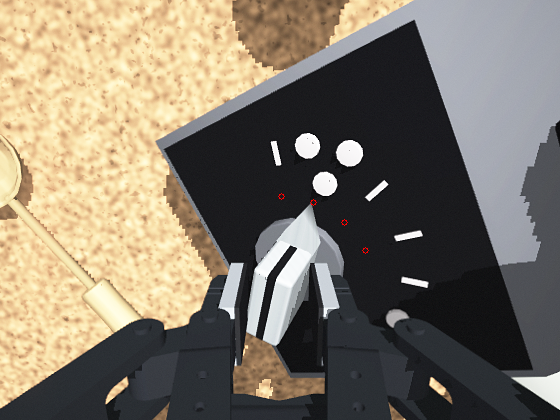

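Request:
{"name": "drive_tool", "arguments": {
  "moves": [
    [[0, 0, 0], -2],
    [[0, 0, 1], -4],
    [[0, 0, 2], -4],
    [[0, 0, 3], -4],
    [[0, 0, 3], -4],
    [[0, 0, 3], -4],
    [[0, 0, 3], -4],
    [[0, 0, 3], -4]
  ],
  "fingers": 33
}}

```text
time: 17.4
tool_pos: [479.0, -124.1, 83.3]
tcp_rot: [-180.0, -0.0, 80.3]
ft_force: [0.8, -0.9, 0.5]
finger_gap: 33.0
```

Request:
{"name": "drive_tool", "arguments": {
  "moves": [
    [[0, 0, 4], 0],
    [[0, 0, 8], 0],
    [[0, 0, 14], 0],
    [[0, 0, 24], 0],
    [[0, 0, 36], 0],
    [[0, 0, 50], 0],
    [[0, 0, 65], 0],
    [[0, 0, 80], 0]
  ],
  "fingers": 40
}}

```text
time: 18.07
tool_pos: [479.3, -124.2, 165.4]
tcp_rot: [179.9, 0.0, 80.3]
ft_force: [-0.2, 0.4, -0.9]
finger_gap: 39.9
```

```bash
python3 - <<'E'
from bench import r
from h import *
q=r.sense();print(q['time'],q['tool_pos'],q['tcp_rot'],q['ft_force'],q['finger_gap'])
s=r.snapshot("wrist"); im=s["pixels"][...,::-1].copy()
p=(542,-101,20)
for a in range(0,76,25):
    w=proj(s,L2W(p,knob(a,33,7)))[0]; cv2.circle(im,tuple(int(v) for v in w),3,(0,0,255),1)
cv2.imwrite("pics/w16.png",im)
E
```

```text
18.0667 [ 479.31973763 -124.22227461  165.43836326] [1.79932816e+02 1.31060978e-02 8.03044927e+01] [-0.16405026  0.39888228 -0.88893875] 39.92424052436236
```

View pics/w16.png

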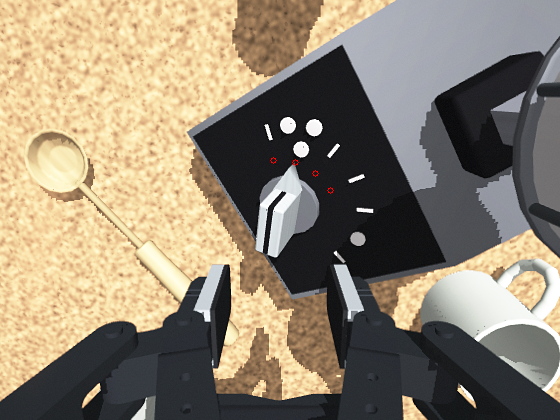

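Request:
{"name": "drive_tool", "arguments": {
  "moves": [
    [[-5, 10, 20], 0],
    [[-10, 30, 45], 0],
    [[-15, 60, 70], 0],
    [[-20, 90, 90], 0],
    [[-25, 120, 110], 0],
    [[-30, 150, 120], 0],
    [[-30, 180, 120], 0],
    [[-30, 205, 120], 0]
  ]
}}

```text
time: 18.78
tool_pos: [449.3, 82.8, 285.8]
tcp_rot: [179.8, -0.1, 80.3]
ft_force: [-0.2, 0.3, -1.6]
finger_gap: 39.7
```

```bash
python3 - <<'E'
from bench import r
from h import *
q=r.sense();print(q['time'],q['tool_pos'],q['ft_force'])
p=(542,-101,20)
s=r.snapshot("top");im=cv2.resize(s["pixels"][...,::-1][140:260,250:410],(800,600),interpolation=cv2.INTER_CUBIC)
for a in range(-75,76,25):
    w=proj(s,L2W(p,knob(a,50,2)))[0]; x=(w-[250,140]+.5)*5-.5; cv2.circle(im,tuple(int(v) for v in x),4,(0,0,255),1)
cv2.imwrite("pics/t17.png",im)
s=r.snapshot("scene");A=cv2.resize(s["pixels"][...,::-1][200:350,160:360],(800,600),interpolation=cv2.INTER_CUBIC)
for z,c in ((262,(0,0,255)),(292,(0,255,255)),(322,(0,255,0))):
  for y in (36,-36):
    w=proj(s,L2W(p,[65,y,z]))[0]; x=(w-[160,200]+.5)*4-.5
    cv2.circle(A,tuple(int(v) for v in x),5,c,1)
cv2.imwrite("pics/s17.png",A)
E
```

```text
18.7833 [449.3224028   82.76951159 285.75990266] [-0.19136903  0.29468018 -1.58822999]
```

View pics/t17.png

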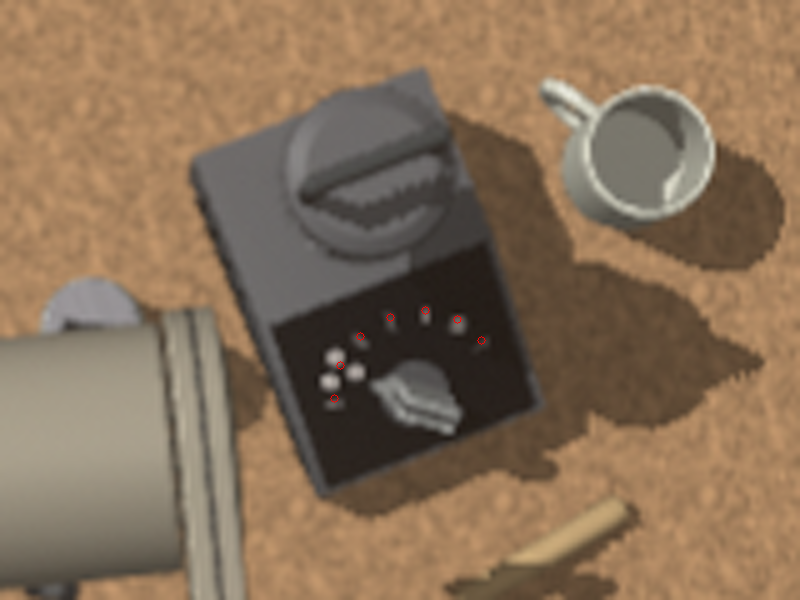

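View pics/s17.png

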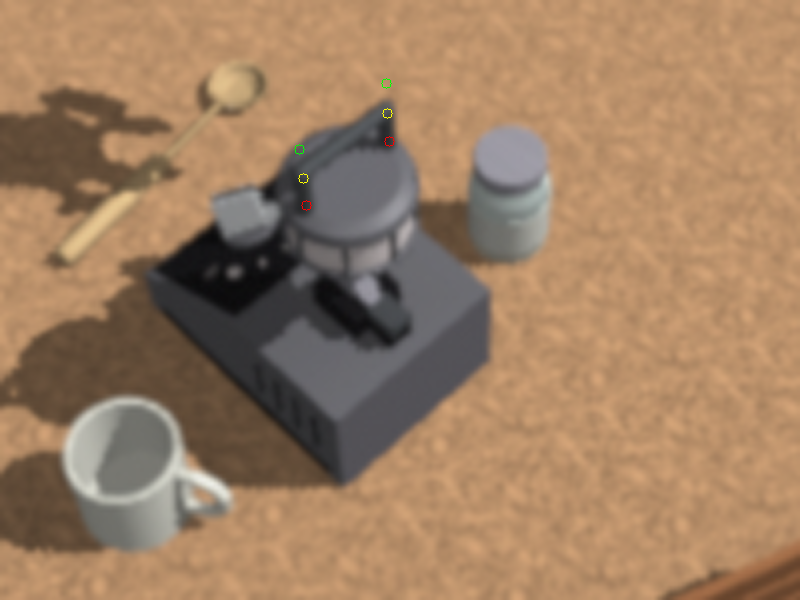

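Request:
{"name": "drive_tool", "arguments": {
  "moves": [
    [[0, 0, 0], 0],
    [[0, 0, 0], 0],
    [[0, 0, 0], 0],
    [[0, 0, 0], 0],
    [[0, 0, 0], 0],
    [[0, 0, 0], 0],
    [[0, 0, 0], 0],
    [[0, 0, 0], 0]
  ]
}}

```text
time: 19.55
tool_pos: [449.1, 80.6, 283.3]
tcp_rot: [-180.0, 0.0, 80.3]
ft_force: [-0.3, 0.3, 0.1]
finger_gap: 40.0
```

```bash
python3 - <<'E'
from bench import r
print(r.sense()['time'],r.hand_in())
E
```

```text
the job is handed in; nothing more can be done
19.55 None
```

I raised the lamp head one notch, turned the knob from 0 to +50 degrees at the three-dot mark, and handed the job in at 19.6 s. The hand-in gave no verdict.

- **Lamp head:** I gripped the bail, lifted it about 38 mm, lowered it onto the catch and let go. After release, the scene picture shows it still up, at about the 30 mm notch. It drew a few mm above the calculated position, by the same amount as before the lift.
- **Knob:** I turned it with the fingers loosely either side of the bar. In the last wrist and top pictures the nose tip is at the +50 degree position, pointing at the three dots.
- **Other things:** The mug, the jar and the spoon look unmoved. I did not recheck the basket, tin, bowl or matchbox, but the arm never worked low down near them. The largest wrist force read at the end of any move was about 9 N, and the arm was touching nothing at hand-in.

**What failed or disagreed:**
- The first grip on the bail slipped off. The fingertips seem to sit roughly 25 mm farther back than the description says, so I gripped again 16 mm lower and it held.
- The top and wrist cameras put the lantern's position about 5 mm apart. I used the wrist camera.

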